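Press the proud bushing flush on the bench press

ROBOT

A 6-joint arm with a two-finger parallel gripper is mounted at the origin on the work surface. World frame = base frame: x ahead of the robot, y to its left, z up, the work surface at z = 0. Lengths are in m, angles in rad, forces in N, time in s.
With the tool pointing down it reaches from about 0.325 to 0.775 m from the base axis. Payload 9.3 kg.
Tool frame: the origin (TCP) lies between the finger pads; the fingertips stand 8 mm ahead of it and the grasp point (between the pads) lies 11 mm behind it (manip.finger_overhang is the z of the fingertips in the tool frame, in m); z points along the fingers, y is the line along which they close (so a half turn about z gives the same grasp; the last joint's range is limited). The gripper opens to 85 mm and grips with 20 to 120 N. Pads are 22 mm wide; open, the fingers measure 114 mm over their backs; the gripper's body (76 mm by 85 mm) begins 54 mm behind the grasp point. The pads swing forward as they close: fully open they stand 13 mm farther back than shut.
Start: joints at [1.043, 0.259, 0.021, 1.334, 0, 1.418], TCP at [0.201, 0.512, 0.239] pointing down, gripper open.
Joint ranges: [-3.04, 3.04], [-0.91, 1.82], [-1.04, 1.36], [-1.92, 1.95], [-1.52, 1.45], [-3.14, 3.14]. Speed limits (rad/s): [2.22, 2.22, 2.79, 3.14, 3.14, 3.14].

INTERFACE

Orientations are given as [roll, pitch, yaw] about the fixed x, y, z axes, in that order (R = Rz(yaw) Ry(pitch) Rx(roll)).
In Python, from cell import manip, capture, camera_info, order gives the robot as it stands.
- The arm moves only by the shell command python3 -m jog 'ROWS' [FORCE]. ROWS is JSON, a list of rows, each a list of 7 numbers: the shift along the world's x, y, z in cm, then the turn, a rotation vector about the world's x, y, z in rad, then the finger opening in cm, from 0 to 8.54. A call has 1 to 8 rows; each row shifts and turns the commanded pose from where the row before left it; what a row does not reach is not made up. A row lasts 1/10 s, in which the tool goes at most 50 mm and 8.59 degrees, less where a joint would pass 70% of its speed; a pose out of reach is approached as far as the arm can. A call with a gripper value outside its range is refused whole. The fingers move at their own pace and stop on an object; FORCE is the grip in N (left out, the last holds). Time passes only in rows, so rows that do not move let the fingers close. It gives the time, the measured TCP pose, the force, the opening and the grip force at its end, in the units of the state.
- manip.state(): the state, without advancing time (a new reading comes with each control period).
- capture(name): name is "scene" or "top" or "wrist"; returns (picture, depth): 480x640x3 uint8, red, green, blue; 480x640 float32, m along the optical axis (not along the pixel's ray), 0 where there is no reading.
- camera_info(name): a dict with "mtx" (3x3 intrinsics, pixels), "rvec" (rotation vector, rad) and "tvec" (3), from world to camera coordinates, as OpenCV has them. Camera axes: x right, y down, z forward; pixel columns grow to the right and rows downward; lengths in m; the calibration is good to about 2 mm. A picture is of the moment at which its call begins: read the wrist's pose just before it. camera_info takes no time and is no camera call; for the wrist camera it gives the pose at the moment of the call.
- order.hand_in(): hands the job in; it is judged then, once.
The state is a dict: "clock": time; "q": joint angles; "joint_velocities": joint speeds; "effort": joint torques, N m; "tool_pos": TCP position; "tool_rot": TCP orientation; "ft_force": force on the tool from outside, world axes, zero at the start; "moment": the same for the moment, N m; "gripper_width": finger opening in m; "grasp_force": force on a finger pad.
Only numpy, scipy, OpenCV 4.12 (cv2) and the standard library are available. Lean on these libraries where they do the work, as an engineer would, in place of code of your own. Each camera call takes 0.05 s, during which the arm holds its last target. There are 200 camera calls.

TASK

In the rack lies an aluminium mould insert whose brass bushing stands proud: lay it on the base of the green bench press with the bushing under the ram and let go, then pull the red-knobbed lever down until the ram (not the gripper) has pressed the bushing flush, and ease the sprung lever slowly back up to its rest, never letting it fly back. Then lay the insert flat in the blue tray, bushing side up, leaving the dark steel bar, the spray bottle, the screwdriver and the hammer where they are.

Things in the scene. Friction and masses are not known exactly. Their poses are not given: they have to be found in the camera images.
- insert: Aluminium bar 140 (x) x 36 (y) x 25 (z) mm, 0.34 kg, loose, flat on the bench in one of the rack's bays. Origin: centre of underside. Head end at -x: there a brass bushing, 18 mm diameter, stands out of the top, 52 mm from the origin, 18 mm from the end. At the start the tail is in the bay, the head sticks out 60 mm towards the robot; on the press the head points away from the robot
- bush (a joint): How far the brass bushing has been pressed into the insert, m: 0 = standing 9 mm proud, 0.009 = flush with the top face. It starts between 0 and 0.003, slides stiffly (about 22 N) and stays where it is left
- bush_top (a point): Centre of the bushing's top face; z points up out of the insert
- press: Green bench press, fixed. Origin on the bench under the ram axis; x to its back, y to its left. Base plate x -160 to +130 mm, 110 wide, flat top 30 mm above the bench. Steel back stop: front face at x +24, 18 mm high; head end close to it puts the bushing under the ram. The press head overhangs behind x -30, 70 wide, 150 to 280 mm high, so there an insert can only be held by its tail
- ram_face (a point): Centre of the ram's round foot (30 mm diameter), on its underside, 85 mm above the bench when the lever is at rest. It goes down 30 mm per rad of the lever, and meets the top face of an insert on the base after about 30 mm
- lever (a joint): Press lever, rad: 0 = at rest (up, against its stop), grows as it is pulled down, end stop at 1.2; with the insert under the ram it stops at about 1.0, bushing flush. Sprung: pulls itself back with up to about 15 N at the knob, and flies back if let go
- lever_knob (a point): Centre of the red ball knob (32 mm) on the lever's free end, 170 mm from the hinge; 12 mm rod. The hinge axis is parallel to the press's y, through x 0, y -120, z 195 mm of the press frame. At lever value q the rod points to the press's front (-x) and 0.35 - q rad above level
- rack: Low grey rack with clear roof, fixed, open towards its -x, two bays side by side (centres at y +48 and -48 mm), 200 mm wide, roof top 47 mm above the bench, roof from x = -35 to +50 mm, back wall inside at x = +50 mm. No floor: the bars lie on the bench. Origin on the bench at its middle
- spare: Dark steel bar of the same size as the insert, without bushing, loose, in the rack's other bay. Origin: centre of its underside. Not to be moved
- tray: Shallow blue tray for finished parts, fixed, 110 (its x) x 190 (y) mm outside, walls 4 mm thick and 16 mm high, inner floor 4 mm above the bench. Origin: centre of its underside. The insert fits in it lying along the tray's y, either way round
- spray: White spray bottle with yellow cap, 72 mm diameter, 190 mm high, standing on the bench to the right. Origin: centre of its underside. Not to be moved
- driver: Red screwdriver lying behind the tray. Origin: about its middle, on the bench. Not to be moved
- mallet: Hammer with wooden handle lying to the right of the press. Origin: on the bench, under it. Not to be moved
There are look-alikes about, which are no part of the job. What is shaped like the insert but purple is not meant.

How it is judged:
On the way, in this order (a step that is already met when the one before it is completed fails the run):
1. the insert lies on the press base, bushing still proud and under the ram (within 10 mm of its axis), let go, lever at rest (horizontal distance between bush_top and ram_face below 0.01 m and z of insert in the frame of press between 0.026 and 0.034 m and angle between insert's own z axis and vertical below 0.06 rad and contact force between the fingers and insert below 0.5 N and value of joint lever below 0.15 rad and value of joint bush below 0.005 m), for 0.2 s.
2. the lever is pulled down through its stroke and the bushing is flush under the ram (value of joint lever above 0.85 rad and value of joint bush above 0.0073 m and horizontal distance between bush_top and ram_face below 0.012 m), for 0.1 s.
3. the lever is back at rest with the insert still under the ram (value of joint lever below 0.08 rad and horizontal distance between bush_top and ram_face below 0.015 m), for 0.1 s.
At the end, for the whole second after the job is handed in: The insert lies flat on the tray's floor (tilt under 0.08 rad, underside below 10 mm), bushing side up, its centre within the tray (40 mm in x, 30 mm in y of the tray's centre), at rest; the bushing is flush (pressed in at least 7.3 of 9 mm); the lever is at rest (below 0.08 rad) (value of joint bush above 0.0073 m and value of joint lever below 0.08 rad and x of insert in the frame of tray between -0.04 and 0.04 m and y of insert in the frame of tray between -0.03 and 0.03 m and height (world z) of insert below 0.01 m and angle between insert's own z axis and vertical below 0.08 rad and linear speed of insert below 0.02 m/s); the robot touches nothing.
It fails at once if the lever flies back (faster than 1.8 rad/s towards its rest) (velocity of joint lever below -1.8 rad/s).
It fails at once if the dark steel bar is moved by more than 20 mm (distance of spare from where it was at the start of the episode above 0.02 m).
It fails at once if the spray bottle, the screwdriver or the hammer is moved by more than 30 mm (distance of any of spray, driver, mallet from where it was at the start of the episode above 0.03 m).
It also fails if it takes over 72 s, if anything falls off the work surface, if the arm or the gripper's body presses on something with over 40 N, if the wrist force passes 120 N, or if a joint passes its speed limit or range.

## Working session

There is one attempt and no reset: what is moved stays moved. The work goes in short steps, Python scripts to look and compute and a shell command to move; the robot and the scene stay as the last step left them, time stands still between calls to the robot, and variables do not carry over. Pictures are saved under pics/ and viewed, at most 10 in all, crops included, and the job is handed in when it is done.

```bash
mkdir -p pics && ls
cat > h.py <<'E'
import numpy as np, cv2
from cell import manip, capture, camera_info, order
def save(n,im): cv2.imwrite(f'pics/{n}.png', im[:,:,::-1])
def cam(n):
    c=camera_info(n); R=cv2.Rodrigues(np.array(c['rvec'],float))[0]
    return np.array(c['mtx']),R,np.array(c['tvec'],float).ravel()
def cloud(c,d):
    K,R,t=c; v,u=np.mgrid[0:480,0:640]
    p=np.stack([(u-K[0,2])/K[0,0]*d,(v-K[1,2])/K[1,1]*d,d],-1)
    return (p-t)@R
def plane(c,uv,z):
    K,R,t=c; uv=np.atleast_2d(uv).astype(float)
    r=np.c_[(uv-K[:2,2])/[K[0,0],K[1,1]],np.ones(len(uv))]@R
    o=-R.T@t
    return o+r*((z-o[2])/r[:,2])[:,None]
def proj(c,p):
    K,R,t=c; q=(np.atleast_2d(p)@R.T+t)@K.T; return q[:,:2]/q[:,2:]
E
python3 - <<'E'
from h import *
for n in('scene','top'):
    im,d=capture(n); save(n,im); np.savez(f'{n}.npz',im=im,d=d)
    K,R,t=cam(n); print(n,K.round(1).tolist(),(-R.T@t).round(3),(d>0).mean())
print(manip.state(),manip.finger_overhang)
E
```

```text
pics
scene [[477.3, 0.0, 325.4], [0.0, 477.3, 247.7], [0.0, 0.0, 1.0]] [ 1.192 -0.704  1.232] 0.9960514322916667
top [[509.4, 0.0, 320.5], [0.0, 509.4, 233.1], [0.0, 0.0, 1.0]] [0.333 0.046 1.432] 0.9959016927083333
{'clock': 0.1, 'q': array([1.04337174e+00, 2.59129680e-01, 2.08472119e-02, 1.33373118e+00,
       1.15854591e-06, 1.41824158e+00]), 'joint_velocities': array([ 0.00039821, -0.00051149,  0.00202054, -0.00086641, -0.00064554,
        0.00151494]), 'effort': array([ 6.02471555e-03, -5.56691551e+01,  3.45070553e+01,  1.16095357e-02,
       -1.65474580e-04,  1.95218962e-05]), 'tool_pos': array([0.20123676, 0.51159419, 0.23873377]), 'tool_rot': array([-3.14038964e+00, -1.86134181e-04,  2.76672270e+00]), 'ft_force': array([-0.66637548, -0.85385247, -0.36907362]), 'moment': array([-0.0354812 , -0.00897481, -0.0654205 ]), 'grasp_force': 0.0, 'gripper_width': 0.0854719972087832} 0.008
```

View pics/scene.png

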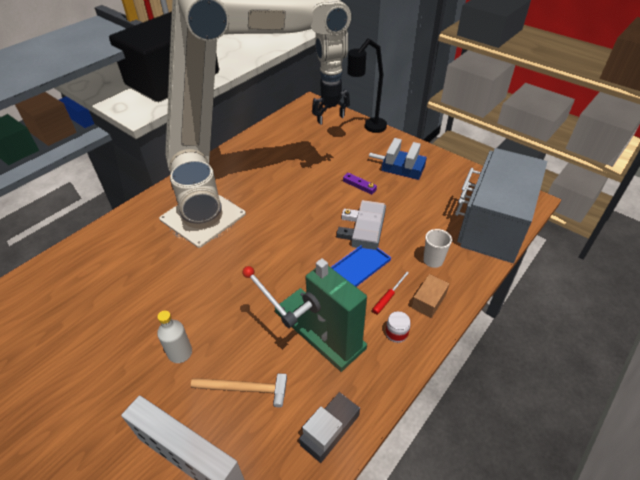

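View pics/top.png

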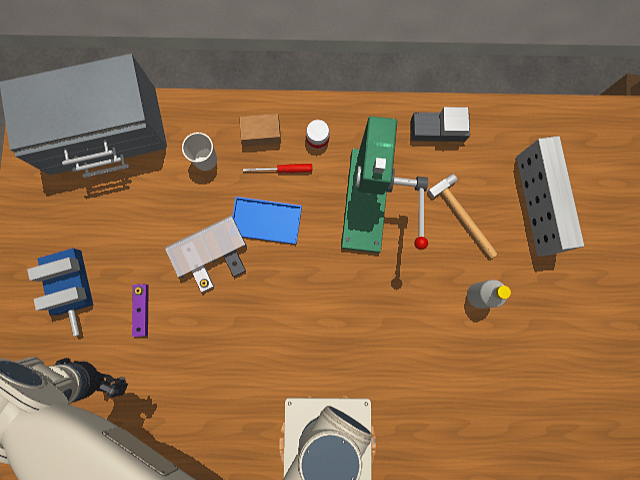

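The top view shows the insert's head with its brass bushing at about (204,284), in the left rack bay. The spare bar is at (236,264), the tray at (267,221), the press base front at (362,243), the knob at (421,243) and the look-alike purple bar at (140,310). Next I measure these positions.

Run:
```python
from h import *
T=np.load('top.npz'); im,d=T['im'],T['d']; c=cam('top'); P=cloud(c,d)
hsv=cv2.cvtColor(im,cv2.COLOR_RGB2HSV); H,S,V=cv2.split(hsv)
v,u=np.mgrid[0:480,0:640]
def rect(m,z,name):
    m=cv2.morphologyEx(m.astype(np.uint8),cv2.MORPH_OPEN,np.ones((3,3)))
    n,l,s,_=cv2.connectedComponentsWithStats(m); k=1+s[1:,4].argmax()
    q=np.argwhere(l==k)[:,::-1]; w=plane(c,q,z)[:,:2].astype(np.float32)*1000
    r=cv2.minAreaRect(w); print(name,s[k],np.round(r[0],1),np.round(r[1],1),round(r[2],2)); print(cv2.boxPoints(r).round(1).tolist()); return l==k
box=lambda a,b,e,f:(u>=a)&(u<e)&(v>=b)&(v<f)
blue=(H>100)&(H<125)&(S>150)&box(220,180,310,260)
rect(blue,.016,'tray')
green=(H>60)&(H<95)&(S>80)&box(330,100,410,270)
gp=rect(green&(P[...,2]<.045),.03,'press base')
rect(green&(P[...,2]>.2),.28,'press head')
red=((H<6)|(H>174))&(S>170)&box(405,230,440,260)
rect(red,.25,'knob'); print('knob depth',P[red][:,:].mean(0),P[red][:,2].max())
ins=(S<60)&(V>130)&box(185,262,225,300)
rect(ins,.025,'insert head')
brass=(H>12)&(H<35)&(S>90)&(V>110)&box(195,274,215,294)
rect(brass,.031,'bush'); print(np.median(P[brass],0))
# rack roof
rk=(S<60)&(V>100)&box(155,205,250,285)&(P[...,2]>.036); rect(rk,.047,'rack'); print(np.median(P[rk],0))
print('ins z',np.median(P[ins],0))
big=lambda a,b,e,f,n,k:cv2.imwrite(n,cv2.resize(im[b:f,a:e,::-1],None,fx=k,fy=k,interpolation=cv2.INTER_CUBIC))
A=cv2.resize(im[195:300,155:255],None,fx=4,fy=4); B=cv2.resize(im[110:260,335:435],None,fx=4*.7,fy=4*.7)
o=np.zeros((420,680,3),np.uint8); o[:A.shape[0],:400]=A; o[:B.shape[0],400:400+B.shape[1]]=B; save('crop1',o)
```

```text
tray [ 233  197   69   47 2451] [602.5 178.2] [190.3 109.8] 82.73
[[536.0, 90.69999694824219], [644.9000244140625, 76.80000305175781], [669.0, 265.6000061035156], [560.0, 279.5]]
press base [ 342  149   44  103 2487] [ 662.1 -104. ] [109.6 289.5] 84.08
[[512.5, -143.60000610351562], [800.4000244140625, -173.39999389648438], [811.7000122070312, -64.4000015258789], [523.7999877929688, -34.599998474121094]]
press head [ 360  117   37   74 2004] [ 716.  -107.1] [ 73.7 178.7] 84.29
[[623.4000244140625, -134.89999389648438], [801.2000122070312, -152.6999969482422], [808.5, -79.30000305175781], [630.7000122070312, -61.5]]
knob [415 237  13  12 128] [ 508.5 -210.7] [26.2 28.7] 0.66
[[495.29998779296875, -196.5], [495.6000061035156, -225.10000610351562], [521.7000122070312, -224.8000030517578], [521.4000244140625, -196.1999969482422]]
knob depth [ 0.50605316 -0.207197    0.26531206] 0.2734376747769345
insert head [194 268  15  16 148] [442.6 351. ] [34.9 35.3] 27.75
[[418.8999938964844, 358.5], [435.29998779296875, 327.29998779296875], [466.20001220703125, 343.6000061035156], [449.79998779296875, 374.79998779296875]]
bush [195 285   6   9  41] [405.7 356.5] [22.3 13.6] 2.81
[[394.29998779296875, 362.70001220703125], [395.0, 349.20001220703125], [417.20001220703125, 350.29998779296875], [416.5, 363.79998779296875]]
[0.41663695 0.33607147 0.00135575]
rack [ 166  217   79   59 2377] [522.1 338.9] [ 90.2 199.9] 27.05
[[436.5, 407.3999938964844], [527.4000244140625, 229.39999389648438], [607.7000122070312, 270.3999938964844], [516.7999877929688, 448.3999938964844]]
[0.52160323 0.33927765 0.04660172]
ins z [0.45225303 0.35535675 0.02806853]
```

View pics/crop1.png

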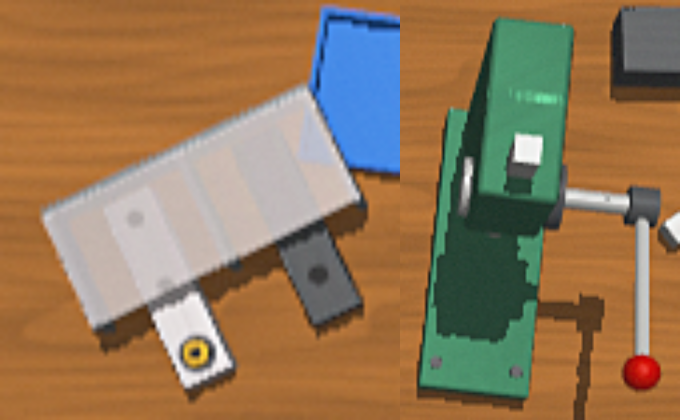

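The crop confirms it: the insert is in the left bay with its bushing at about (204,283) full-frame. The fits are clean: press yaw about -5.9° with origin near (677,-105), rack yaw about 27°, tray 190x110. Now I measure the insert's head precisely.

Run:
```python
from h import *
T=np.load('top.npz'); im=T['im']; c=cam('top')
H,S,V=cv2.split(cv2.cvtColor(im,cv2.COLOR_RGB2HSV)); v,u=np.mgrid[0:480,0:640]
b=(u>188)&(u<220)&(v>262)&(v<298)
br=b&(H>18)&(H<32)&(S>140)&(V>150)
print('bush',br.sum(),plane(c,[[u[br].mean(),v[br].mean()]],.032).round(4))
m=(b&(S<70)&(V>150)|br).astype(np.uint8)
ct=max(cv2.findContours(m,0,1)[0],key=cv2.contourArea)
f=np.zeros_like(m); cv2.drawContours(f,[ct],-1,1,-1)
w=plane(c,np.argwhere(f>0)[:,::-1],.025)[:,:2]
ax=np.array([.8906,.4547]); n=np.array([-.4547,.8906]); o=np.array([.5132,.3344])
L=(w-o)@np.c_[ax,n]; print('rack-frame head end x',np.percentile(L[:,0],1),L[:,0].max())
for a in np.arange(-.095,-.03,.008):
    k=L[(L[:,0]>=a)&(L[:,0]<a+.008)]
    if len(k): print(round(a+.004,3),k[:,1].min().round(4),k[:,1].max().round(4),k[:,1].mean().round(4))
s=(b*0+1>0)&(u>222)&(u<250)&(v>245)&(v<282)&(V<95)&(S<60)
w=(plane(c,np.argwhere(s)[:,::-1],.025)[:,:2]-o)@np.c_[ax,n]; print('spare',np.percentile(w,[2,98],axis=0).round(4))
```

```text
bush 28 [[0.4232 0.3407 0.032 ]]
rack-frame head end x -0.09508682439525626 -0.03772187016174087
-0.091 0.0296 0.0646 0.0469
-0.083 0.0298 0.0637 0.0472
-0.075 0.0301 0.0639 0.0463
-0.067 0.0292 0.0642 0.0471
-0.059 0.0294 0.0644 0.0466
-0.051 0.0295 0.0646 0.0473
-0.043 0.0297 0.0637 0.0469
-0.035 0.0323 0.059 0.0448
spare [[-0.0967 -0.0948]
 [-0.0316 -0.0328]]
```

```bash
python3 -m jog '[[3.2,-2.4,-1,0,0,0.121,6],[3.2,-2.4,-1,0,0,0.121,6],[3.2,-2.4,-2,0,0,0.121,6],[3.2,-2.4,-2,0,0,0.121,6],[3.2,-2.4,-2,0,0,0.121,6],[3.2,-2.4,-2,0,0,0.121,6],[3.3,-2.5,-2,0,0,0.121,6],[0,0,0,0,0,0,6]]' 80
```

```text
clock: 0.9
tool_pos: [0.4286, 0.3395, 0.1163]
tool_rot: [-3.14, -0.004, -2.669]
ft_force: [-1.3, 0.5, -0.6]
gripper_width: 0.0605
grasp_force: 0.0
```

```bash
python3 -m jog '[[0,0,-2.5,0,0,0,6],[0,0,-2.5,0,0,0,6],[0,0,-1,0,0,0,6],[0,0,0,0,0,0,6]]'
python3 - <<'E'
from h import *
print({k:np.round(manip.state()[k],4) for k in('tool_pos','tool_rot')})
im,d=capture('wrist'); save('w1',im)
c=cam('wrist'); print(proj(c,[[.4232,.3407,.032],[.4263,.3429,.025]]))
E
```

```text
clock: 1.3
tool_pos: [0.4254, 0.3426, 0.0582]
tool_rot: [-3.142, -0.003, -2.67]
ft_force: [-0.0, 0.3, -0.3]
gripper_width: 0.0601
grasp_force: 0.0
{'tool_pos': array([0.4254, 0.3426, 0.0582]), 'tool_rot': array([-3.1415e+00, -2.8000e-03, -2.6695e+00])}
[[311.88486221 289.34885869]
 [312.99519071 289.88992737]]
```

View pics/w1.png

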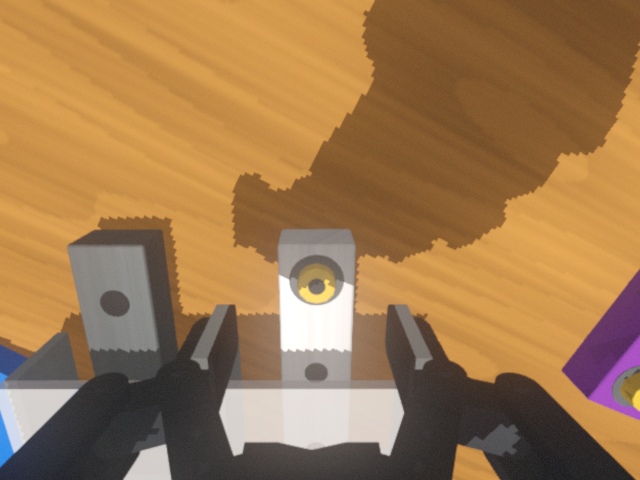

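The wrist view shows the insert centred between the open fingers, with the bushing at (316,284) and the pad tips at (225,310) and (398,310). I go down, grip and pull it out.

```bash
python3 -m jog '[[0,0,-2.5,0,0,0,6],[0,0,-2,0,0,0,6],[0,0,0,0,0,0,6],[0,0,0,0,0,0,3],[0,0,0,0,0,0,3],[0,0,0,0,0,0,3],[0,0,0,0,0,0,3],[0,0,0,0,0,0,3]]' 80
```

```text
clock: 2.15
tool_pos: [0.4271, 0.3437, 0.0164]
tool_rot: [3.141, 0.003, -2.669]
ft_force: [-1.3, 0.4, 5.4]
gripper_width: 0.0345
grasp_force: 80.7
```

```bash
python3 -m jog '[[0,0,0.1,0,0,0,3],[-1.34,-0.68,0,0,0,0,3],[-1.78,-0.91,0,0,0,0,3],[-1.78,-0.91,0,0,0,0,3],[-1.78,-0.91,0,0,0,0,3],[-1.78,-0.91,0,0,0,0,3],[-0.9,-0.45,0,0,0,0,3],[0,0,0,0,0,0,3]]' && python3 -m jog '[[0,0,0,0,0,0.1,3],[0,0,0,0,0,0.1,3],[0,0,0,0,0,0.12,3],[0,0,0,0,0,0.12,3],[0,0,0,0,0,0.12,3],[0,0,0,0,0,0.12,3],[0,0,0,0,0,0.12,3],[0,0,0,0,0,0,3]]'
```

```text
clock: 2.95
tool_pos: [0.3317, 0.2946, 0.0163]
tool_rot: [3.142, -0.0, -2.669]
ft_force: [-8.3, -5.1, 16.8]
gripper_width: 0.0343
grasp_force: 82.0
clock: 3.75
tool_pos: [0.3343, 0.2959, 0.0163]
tool_rot: [-3.14, 0.002, -1.865]
ft_force: [1.3, 0.6, 7.7]
gripper_width: 0.0341
grasp_force: 81.2
```

```bash
python3 -m jog '[[0,0,0,0,0,0,6],[0,0,0,0,0,0,6],[0,0,0,0,0,0,6],[0,0,3,0,0,0,6],[0,0,4,0,0,0,6],[0,0,3,0,0,0,6],[0,0,3,0,0,0,6],[0,0,0,0,0,0,6]]'
python3 - <<'E'
from h import *
im,d=capture('top'); np.savez('top2.npz',im=im,d=d)
im2,d=capture('wrist'); save('w2',np.hstack([cv2.resize(im[200:400,140:300],(400,500)),cv2.resize(im2,(400,300))[:,:].repeat(1,0) if 0 else np.vstack([cv2.resize(im2,(400,300)),np.zeros((200,400,3),np.uint8)])]))
E
```

```text
clock: 4.55
tool_pos: [0.3343, 0.2961, 0.1487]
tool_rot: [-3.138, 0.004, -1.869]
ft_force: [-0.2, 0.3, 0.2]
gripper_width: 0.06
grasp_force: 0.0
```

View pics/w2.png

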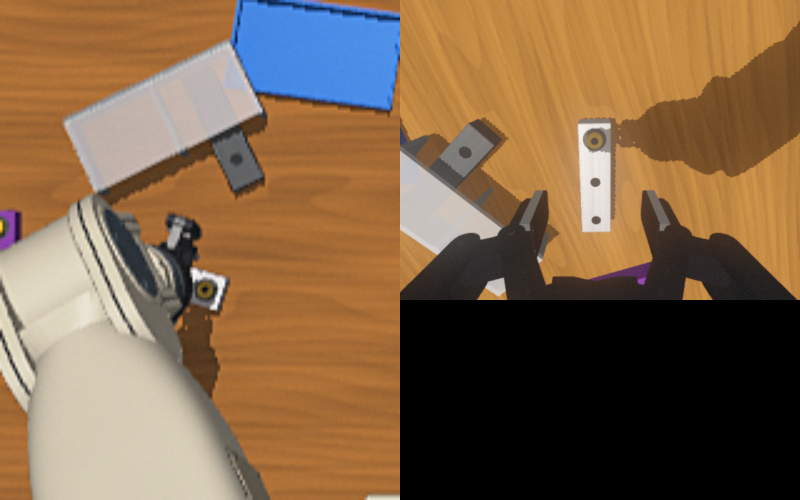

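The insert is clear of the rack and wholly visible in the wrist view, with the bushing at about (595,140) and the tail at (597,230) in the mosaic. I measure it from there.

```bash
cat > ins.py <<'E'
from h import *
def insert(name,z0,box,vmin=130):
    c=cam(name); im,d=capture(name); np.savez('last.npz',im=im)
    H,S,V=cv2.split(cv2.cvtColor(im,cv2.COLOR_RGB2HSV)); m=((S<60)&(V>vmin)).astype(np.uint8)
    a,b,e,f=box; k=np.zeros_like(m); k[b:f,a:e]=m[b:f,a:e]
    ct=max(cv2.findContours(k,0,1)[0],key=cv2.contourArea)
    g=np.zeros_like(m); cv2.drawContours(g,[ct],-1,1,-1)
    w=(plane(c,np.argwhere(g>0)[:,::-1],z0+.025)[:,:2]*1000).astype(np.float32)
    r=cv2.minAreaRect(w); print('rect',np.round(r[0],1),np.round(r[1],1),r[2]); print(cv2.boxPoints(r).round(1).tolist())
    br=(g>0)&(H>15)&(H<34)&(S>110)
    y,x=np.nonzero(br); print('bush px',x.mean(),y.mean(),br.sum(),plane(c,[[x.mean(),y.mean()]],z0+.032)*1000)
E
python3 -c "
from ins import *
insert('wrist',0,(270,180,350,385))"
```

```text
rect [346.2 335.7] [143.9  36. ] 73.9107894897461
[[309.0, 271.5], [343.6000061035156, 261.6000061035156], [383.5, 399.8999938964844], [348.8999938964844, 409.79998779296875]]
bush px 309.83687943262413 225.3498817966903 423 [[332.05109718 286.86480884  32.        ]]
```

```bash
python3 -m jog '[[0.3,1,0,0,0,-0.14,6],[0.3,1,0,0,0,-0.14,6],[0.3,1,0,0,0,-0.14,6],[0.3,1,0,0,0,-0.14,6],[0.3,1,0,0,0,-0.14,6],[0.3,1,0,0,0,-0.14,6],[0.2,0.8,0,0,0,-0.14,6],[0.2,0.8,0,0,0,-0.14,6]]' && python3 -m jog '[[0,0,0,0,0,-0.14,6],[0,0,0,0,0,-0.14,6],[0,0,0,0,0,-0.14,6],[0,0,0,0,0,-0.14,6],[0,0,0,0,0,-0.14,6],[0,0,0,0,0,-0.14,6],[0,0,0,0,0,-0.14,6],[0,0,0,0,0,-0.14,6]]' && python3 -m jog '[[0,0,-2,0,0,-0.14,6],[0,0,-2,0,0,-0.14,6],[0,0,-2,0,0,-0.14,6],[0,0,-1,0,0,-0.14,6],[0,0,0,0,0,-0.14,6],[0,0,0,0,0,-0.14,6],[0,0,0,0,0,-0.044,6],[0,0,0,0,0,0,6]]'
```

```text
clock: 5.5
tool_pos: [0.3543, 0.3711, 0.1436]
tool_rot: [-3.14, -0.003, -2.995]
ft_force: [0.7, -0.8, -0.7]
gripper_width: 0.0599
grasp_force: 0.0
clock: 6.3
tool_pos: [0.3541, 0.3706, 0.1436]
tool_rot: [-3.139, 0.0, 2.168]
ft_force: [-0.4, 0.3, -0.3]
gripper_width: 0.06
grasp_force: 0.0
clock: 7.1
tool_pos: [0.3541, 0.3706, 0.0738]
tool_rot: [-3.14, 0.002, 1.289]
ft_force: [-0.5, 0.0, -0.7]
gripper_width: 0.0605
grasp_force: 0.0
```

```bash
python3 -m jog '[[0.2,0.1,-2.5,0,0,0,6],[0,0,-2.3,0,0,0,6],[0,0,-0.9,0,0,0,6],[0,0,0,0,0,0,3],[0,0,0,0,0,0,3],[0,0,0,0,0,0,3],[0,0,0,0,0,0,3],[0,0,0,0,0,0,3]]' 100 && python3 -m jog '[[0,0,1,0,0,0,3],[0,0,2,0,0,0,3],[0,0,3,0,0,0,3],[0,0,3,0,0,0,3],[0,0,0,0,0,0,3]]' && python3 -c "
from ins import *
insert('top',0.09,(190,250,330,400))
save('w3',np.load('last.npz')['im'][200:400,160:460].repeat(2,0).repeat(2,1))"
```

```text
clock: 7.9
tool_pos: [0.3569, 0.3723, 0.0188]
tool_rot: [3.141, -0.001, 1.29]
ft_force: [-0.7, 0.3, 1.1]
gripper_width: 0.0336
grasp_force: 100.0
clock: 8.4
tool_pos: [0.3584, 0.3734, 0.1126]
tool_rot: [3.137, -0.005, 1.29]
ft_force: [-0.4, 0.4, -4.2]
gripper_width: 0.0334
grasp_force: 100.4
rect [183.4 317.6] [108.8  56.7] 2.895935297012329
[[127.5999984741211, 343.1000061035156], [130.5, 286.5], [239.1999969482422, 292.0], [236.3000030517578, 348.6000061035156]]
bush px nan nan 0 [[nan nan nan]]ins.py:11: RuntimeWarning: Mean of empty slice.
  y,x=np.nonzero(br); print('bush px',x.mean(),y.mean(),br.sum(),plane(c,[[x.mean(),y.mean()]],z0+.032)*1000)
  ret = ret.dtype.type(ret / rcount)
```

View pics/w3.png

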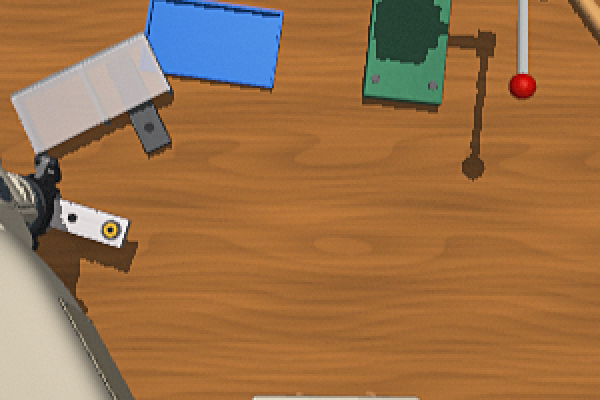

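The insert is held by the tail and lifted, with the bushing at about (215,315) full-frame and nothing disturbed. I carry it to a point in front of the press.

```bash
python3 -m jog '[[0.3,-3,0,0,0,0.125,3],[0.3,-3.2,0,0,0,0.125,3],[0.3,-3.2,0,0,0,0.125,3],[0.3,-3.2,0,0,0,0.125,3],[0.3,-3.2,0,0,0,0.125,3],[0.2,-3.2,0,0,0,0.125,3],[0.2,-3.2,0,0,0,0.125,3],[0.2,-3.2,0,0,0,0.125,3]]' && python3 -m jog '[[0.2,-3.2,0,0,0,0.125,3],[0.2,-3.2,0,0,0,0.125,3],[0.2,-3.2,0,0,0,0.125,3],[0.2,-3.2,0,0,0,0.125,3],[0.2,-3.2,0,0,0,0.125,3],[0.2,-2.5,0,0,0,0.124,3],[0,0,0,0,0,0,3],[0,0,0,0,0,0,3]]'
cat > look.py <<'E'
from h import *
import sys
s=manip.state(); print(np.round(s['tool_pos'],4),np.round(s['tool_rot'],4))
im,d=capture('wrist'); c=cam('wrist'); P=cloud(c,d)
H,S,V=cv2.split(cv2.cvtColor(im,cv2.COLOR_RGB2HSV))
p=s['tool_pos']; a=s['tool_rot'][2]; ex=-np.array([np.cos(a),np.sin(a)]); ey=np.array([-ex[1],ex[0]])
L=np.stack([(P[...,:2]-p[:2])@ex,(P[...,:2]-p[:2])@ey,P[...,2]-p[2]],-1)
m=(L[...,0]>.02)&(L[...,0]<.13)&(abs(L[...,1])<.03)&(abs(L[...,2])<.03)&(d>0)
q=L[m]; f=q[abs(q[:,2]-np.median(q[:,2]))<.006]
A=np.c_[f[:,:2],np.ones(len(f))]; k=np.linalg.lstsq(A,f[:,2],rcond=None)[0]; print('n',len(f),'slope',k, 'x range',np.percentile(f[:,0],[1,99]),'y',np.percentile(f[:,1],[1,99]))
br=m&(H>15)&(H<34)&(S>110); v,u=np.nonzero(br)
print('bush px',u.mean(),v.mean(),br.sum(),'local depth pt',L[br].mean(0))
zt=p[2]+k[0]*.088+k[2]+.007
w=plane(c,[[u.mean(),v.mean()]],zt)[0]; print('bush ray world',w,'local',(w[:2]-p[:2])@ex,(w[:2]-p[:2])@ey)
for x in np.arange(.03,.12,.02):
    r=f[abs(f[:,0]-x)<.005]; print(round(x,2),np.percentile(r[:,1],[2,98]).round(4),r[:,2].mean().round(4))
np.savez('wl.npz',im=im,d=d)
E
python3 look.py
```

```text
clock: 9.25
tool_pos: [0.3768, 0.1168, 0.1073]
tool_rot: [-3.14, -0.001, 2.295]
ft_force: [1.5, -0.5, -4.5]
gripper_width: 0.0333
grasp_force: 100.4
clock: 10.05
tool_pos: [0.3889, -0.0669, 0.1074]
tool_rot: [3.141, -0.002, 3.035]
ft_force: [-0.1, 0.5, -4.1]
gripper_width: 0.0333
grasp_force: 100.6
[ 0.3889 -0.0669  0.1074] [ 3.1408e+00 -2.1000e-03  3.0354e+00]
n 5678 slope [-0.01189956  0.00342332  0.00571076] x range [0.02031259 0.0545118 ] y [-0.01794844  0.01702167]
bush px nan nan 0 local depth pt [nan nan nan]
bush ray world [nan nan nan] local nan nan
0.03 [-0.0175  0.0167] 0.0054
0.05 [-0.0175  0.0165] 0.0051look.py:12: RuntimeWarning: Mean of empty slice.
  print('bush px',u.mean(),v.mean(),br.sum(),'local depth pt',L[br].mean(0))
  ret = ret.dtype.type(ret / rcount)
  ret = um.true_divide(
look.py:14: RuntimeWarning: Mean of empty slice.
  w=plane(c,[[u.mean(),v.mean()]],zt)[0]; print('bush ray world',w,'local',(w[:2]-p[:2])@ex,(w[:2]-p[:2])@ey)
Traceback (most recent call last):
  File "look.py", line 16, in <module>
    r=f[abs(f[:,0]-x)<.005]; print(round(x,2),np.percentile(r[:,1],[2,98]).round(4),r[:,2].mean().round(4))
                                              ~~~~~~~~~~~~~^^^^^^^^^^^^^^^
IndexError: index -1 is out of bounds for axis 0 with size 0
```

```bash
cat > topb.py <<'E'
from h import *
import sys
z=float(sys.argv[1])  # bushing top height
c=cam('top'); s=manip.state(); im,d=capture('top'); H,S,V=cv2.split(cv2.cvtColor(im,cv2.COLOR_RGB2HSV))
p=s['tool_pos']; g=proj(c,[np.r_[p[:2],z]+[.088,-.009,0]])[0].astype(int); x0,y0=g-20
h=slice(y0,y0+40),slice(x0,x0+40)
br=(H[h]>15)&(H[h]<34)&(S[h]>130)&(V[h]>120)
n,l,st,ce=cv2.connectedComponentsWithStats(br.astype(np.uint8)); print(st[1:,4],ce[1:]+[x0,y0],'expected',g)
for q,e in zip(ce[1:],st[1:]):
    if e[4]>8:
        w=plane(c,[q+[x0,y0]],z)[0]; a=-.103
        print('bush',w.round(4),'from TCP along/left',((w-p)[:2]@np.array([[np.cos(a),-np.sin(a)],[np.sin(a),np.cos(a)]])).round(4), 'tcp',p.round(4))
save('tb_'+sys.argv[2],cv2.resize(im[y0-30:y0+70,x0-30:x0+70],(400,400)))
E
python3 topb.py .119 a
```

```text
[] [] expected [358 261]
```

View pics/tb_a.png

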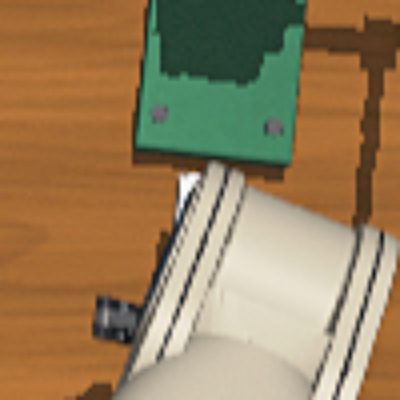

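The top view is blocked by the wrist, of which a cylinder reaches ahead of the tool. I check its clearance to the press head from the scene camera's depth.

Run:
```python
from h import *
im,d=capture('scene'); c=cam('scene'); P=cloud(c,d); p=manip.state()['tool_pos']; a=-.103
R=np.array([[np.cos(a),-np.sin(a)],[np.sin(a),np.cos(a)]])
L=np.concatenate([(P[...,:2]-p[:2])@R,P[...,2:]-p[2]],-1)
m=(d>0)&(L[...,0]>-.15)&(L[...,0]<.16)&(abs(L[...,1])<.15)
q=L[m]
for z in np.arange(-.02,.5,.02):
    k=q[(q[:,2]>=z)&(q[:,2]<z+.02)]
    if len(k)>5: print(round(z,2),len(k),'fwd',np.percentile(k[:,0],[1,99]).round(3),'left',np.percentile(k[:,1],[1,99]).round(3))
im=im.copy(); save('sc2',cv2.resize(im[80:330,180:400],(528,600)))
H,S,V=cv2.split(cv2.cvtColor(im,cv2.COLOR_RGB2HSV))
mm=m&(H>15)&(H<34)&(S>120)&(V>100)&(abs(L[...,2])<.03)&(L[...,0]>.03)
v,u=np.nonzero(mm); print(mm.sum(), L[mm].mean(0) if mm.sum() else '')
if mm.sum():
    w=plane(c,[[u.mean(),v.mean()]],.119)[0]; print(u.mean(),v.mean(),w,(w-p)[:2]@R)
print(manip.state()['q'])
```

```text
-0.02 106 fwd [0.002 0.106] left [-0.023  0.014]
0.0 397 fwd [-0.021  0.104] left [-0.03   0.023]
0.02 52 fwd [-0.012  0.012] left [-0.031  0.035]
0.04 119 fwd [-0.015  0.014] left [-0.052  0.051]
0.06 128 fwd [-0.01   0.018] left [-0.06   0.062]
0.08 197 fwd [-0.013  0.021] left [-0.066  0.063]
0.1 48 fwd [-0.01   0.018] left [-0.047  0.013]
0.12 115 fwd [-0.009  0.159] left [-0.138  0.023]
0.14 239 fwd [-0.01   0.157] left [-0.145  0.026]
0.16 161 fwd [-0.022  0.136] left [-0.136  0.029]
0.18 117 fwd [-0.015  0.039] left [-0.038  0.023]
0.2 150 fwd [-0.019  0.039] left [-0.039  0.027]
0.22 108 fwd [-0.017  0.038] left [-0.036  0.023]
0.24 96 fwd [-0.025  0.049] left [-0.041  0.014]
0.26 163 fwd [-0.038  0.051] left [-0.051  0.026]
0.28 237 fwd [-0.046  0.052] left [-0.054  0.028]
0.3 236 fwd [-0.048  0.051] left [-0.051  0.027]
0.32 213 fwd [-0.018  0.051] left [-0.049  0.027]
0.34 205 fwd [-0.015  0.05 ] left [-0.052  0.023]
0.36 224 fwd [-0.06   0.056] left [-0.056  0.029]
0.38 307 fwd [-0.079  0.06 ] left [-0.059  0.029]
0.4 421 fwd [-0.085  0.056] left [-0.057  0.031]
0.42 698 fwd [-0.112  0.045] left [-0.053  0.037]
0.44 652 fwd [-0.14   0.018] left [-0.044  0.054]
0.46 519 fwd [-0.142 -0.03 ] left [-0.03   0.066]
0.48 584 fwd [-0.145 -0.052] left [-0.027  0.077]
20 [ 0.08724451 -0.00296384  0.01079513]
278.05 270.1 [ 0.47591648 -0.07813283  0.119     ] [ 0.08747279 -0.00312591]
[-3.81533180e-01  8.35286408e-02 -5.54873293e-01  9.33526034e-01
  1.57172368e-04 -2.78292347e-01]
```

View pics/sc2.png

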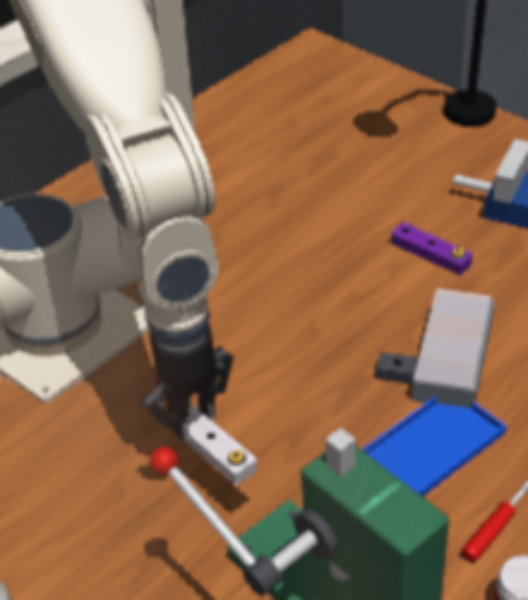

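The wrist's forward extent below 280 mm height is about 40 mm, so with the TCP 88 mm in front of the ram axis it clears the press head. The insert is level with the bushing 87.5 mm ahead of the TCP, so I approach.

```bash
python3 -m jog '[[1,-0.8,-1,0,0,0.003,3],[2,-0.2,-1.5,0,0,0,3],[3,-0.3,-1.5,0,0,0,3],[3,-0.31,-0.6,0,0,0,3],[3,-0.31,0,0,0,0,3],[2,-0.21,0,0,0,0,3],[2,-0.21,0,0,0,0,3],[0,0,0,0,0,0,3]]'
```

```text
clock: 11.0
tool_pos: [0.5525, -0.0903, 0.0611]
tool_rot: [-3.141, 0.001, 3.043]
ft_force: [-0.1, -0.4, -4.2]
gripper_width: 0.0336
grasp_force: 100.5
```

```bash
python3 -m jog '[[1.5,-0.18,0,0,0,-0.003,3],[1.5,-0.16,0,0,0,0,3],[0.8,-0.1,0,0,0,0,3],[0,0,0,0,0,0,3],[0,0,0,0,0,0,3]]'
python3 - <<'E'
from h import *
im,d=capture('scene'); c=cam('scene'); s=manip.state(); p=s['tool_pos']; np.savez('sc3.npz',im=im,d=d)
save('sc3',cv2.resize(im[230:370,230:390],(640,560)))
print(p)
E
```

```text
clock: 11.5
tool_pos: [0.5871, -0.0944, 0.0618]
tool_rot: [3.141, -0.001, 3.039]
ft_force: [0.1, 0.1, -4.9]
gripper_width: 0.0334
grasp_force: 100.5
[ 0.58691991 -0.09439158  0.06197083]
```

View pics/sc3.png

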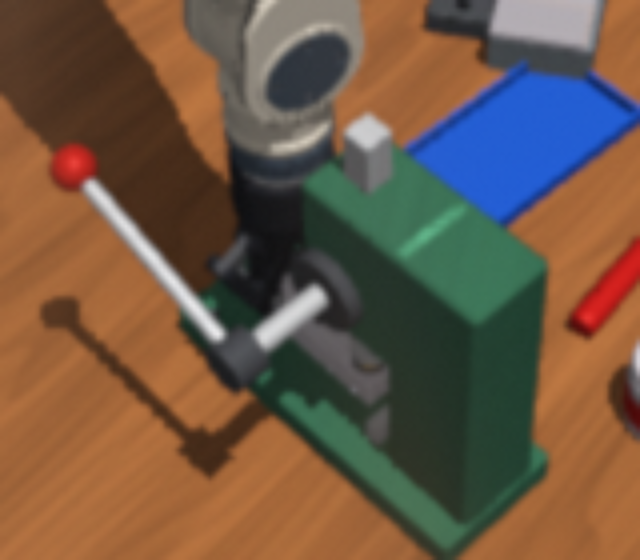

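The scene view shows the bushing at about (322,320) full-frame, just in front of and below the ram foot, and the stop beyond at (324,334). I cast its ray to check.

Run:
```python
from h import *
c=cam('scene'); z=np.load('sc3.npz'); im=z['im']; P=cloud(c,z['d'])
H,S,V=cv2.split(cv2.cvtColor(im,cv2.COLOR_RGB2HSV))
h=slice(308,332),slice(310,336)
m=(H[h]>12)&(H[h]<34)&(S[h]>70); v,u=np.nonzero(m); print(m.sum(),u.mean()+310,v.mean()+308)
a=-.103; R=np.array([[np.cos(a),-np.sin(a)],[np.sin(a),np.cos(a)]]); o=np.array([.677,-.1055])
for q in ([322,320.5],[u.mean()+310,v.mean()+308]):
    w=plane(c,[q],.0735)[0]; print(w,'press frame',(w[:2]-o)@R)
for v in range(314,336,2): print(v,[ (P[v,u][2]*1000).round().astype(int) for u in range(310,334,2)],[ ((P[v,u][:2]-o)@R*1000).round().astype(int)[0] for u in range(310,334,2)])
```

```text
1 321.0 321.0
[ 0.6771742  -0.11025851  0.0735    ] press frame [ 0.00066253 -0.00471538]
[ 0.67604967 -0.11342728  0.0735    ] press frame [-0.00013023 -0.00798297]
314 [np.int64(64), np.int64(68), np.int64(65), np.int64(71), np.int64(98), np.int64(159), np.int64(170), np.int64(177), np.int64(184), np.int64(196), np.int64(201), np.int64(205)] [np.int64(-45), np.int64(-39), np.int64(-37), np.int64(-29), np.int64(-11), np.int64(24), np.int64(33), np.int64(41), np.int64(48), np.int64(58), np.int64(64), np.int64(70)]
316 [np.int64(67), np.int64(69), np.int64(71), np.int64(72), np.int64(101), np.int64(101), np.int64(163), np.int64(167), np.int64(174), np.int64(182), np.int64(192), np.int64(201)] [np.int64(-39), np.int64(-33), np.int64(-29), np.int64(-24), np.int64(-5), np.int64(-1), np.int64(35), np.int64(40), np.int64(48), np.int64(55), np.int64(64), np.int64(72)]
318 [np.int64(60), np.int64(66), np.int64(66), np.int64(63), np.int64(89), np.int64(94), np.int64(101), np.int64(160), np.int64(167), np.int64(176), np.int64(183), np.int64(190)] [np.int64(-37), np.int64(-30), np.int64(-26), n
[... 2196 characters left out ...]
 np.int64(71)]
332 [np.int64(32), np.int64(30), np.int64(31), np.int64(32), np.int64(30), np.int64(30), np.int64(30), np.int64(29), np.int64(48), np.int64(108), np.int64(115), np.int64(124)] [np.int64(-15), np.int64(-12), np.int64(-8), np.int64(-3), np.int64(0), np.int64(4), np.int64(8), np.int64(12), np.int64(25), np.int64(57), np.int64(64), np.int64(72)]
334 [np.int64(35), np.int64(30), np.int64(30), np.int64(28), np.int64(26), np.int64(29), np.int64(55), np.int64(50), np.int64(47), np.int64(100), np.int64(101), np.int64(110)] [np.int64(-9), np.int64(-8), np.int64(-3), np.int64(0), np.int64(3), np.int64(8), np.int64(25), np.int64(27), np.int64(29), np.int64(58), np.int64(62), np.int64(70)]
```

Consistent with the TCP estimate: 3 mm short of the axis. I correct that, lower and release.

```bash
python3 -m jog '[[0.35,0.05,0,0,0,0,3],[0,0,-0.6,0,0,0,3],[0,0,-0.5,0,0,0,3],[0,0,-0.1,0,0,0,3],[0,0,0,0,0,0,3]]'  && python3 -m jog '[[0,0,0,0,0,0,4],[0,0,0,0,0,0,5.5],[0,0,0,0,0,0,5.5],[0,0,0,0,0,0,5.5],[0,0,0,0,0,0,5.5]]'
python3 - <<'E'
from h import *
im,d=capture('scene'); c=cam('scene'); P=cloud(c,d); np.savez('sc4.npz',im=im,d=d)
a=-.103; R=np.array([[np.cos(a),-np.sin(a)],[np.sin(a),np.cos(a)]]); o=np.array([.677,-.1055])
L=np.concatenate([(P[...,:2]-o)@R,P[...,2:]],-1)
m=(d>0)&(L[...,2]>.047)&(L[...,2]<.059)&(L[...,0]>-.07)&(L[...,0]<.022)&(abs(L[...,1])<.04); q=L[m]
print(m.sum(),np.percentile(q[:,0],[50,95,100]),np.percentile(q[:,2],[10,50,90]))
for x in (-.06,-.05,-.04,-.03,-.02,-.01,0,.01):
  k=q[abs(q[:,0]-x)<.005]; print(x,len(k),k[:,1:].min(0) if len(k) else '',k[:,1:].max(0) if len(k) else '')
E
```

```text
clock: 12.05
tool_pos: [0.5909, -0.0941, 0.0499]
tool_rot: [3.141, -0.001, 3.039]
ft_force: [0.2, 0.2, -3.9]
gripper_width: 0.0332
grasp_force: 100.5
clock: 12.55
tool_pos: [0.5914, -0.0942, 0.0505]
tool_rot: [-3.141, 0.0, 3.039]
ft_force: [-0.1, 0.5, 0.1]
gripper_width: 0.0553
grasp_force: 0.0
177 [-0.03014575  0.01380082  0.01778628] [0.05026404 0.05437065 0.05742671]
-0.06 21 [-0.01644337  0.04822926] [0.00395058 0.05818249]
-0.05 22 [-0.01598096  0.04705767] [0.00400312 0.05846049]
-0.04 30 [-0.01655474  0.04728899] [0.00999003 0.05853511]
-0.03 20 [-0.01648851  0.0476509 ] [0.00602956 0.05841758]
-0.02 18 [-0.01693161  0.05048056] [0.00114174 0.05761016]
-0.01 16 [-0.01658226  0.04758927] [-0.0004092   0.05886927]
0 14 [-0.01734845  0.04792132] [0.00327636 0.05862142]
0.01 25 [-0.01568145  0.04758048] [0.00560845 0.05898654]
```

The insert lies on the base with its right side at -16.5 mm and head end at +17 mm, so the bushing is within about 2 mm of the ram axis. I triangulate the knob, then withdraw.

```bash
python3 -m jog '[[-2,0.2,0,0,0,0,5.5],[-3,0.3,0,0,0,0,5.5],[-3,0.3,2,0,0,0,5.5],[-1,0,5,0,0,0,5.5],[0,0,5,0,0,0,5.5],[0,0,5,0,0,0,5.5],[0,0,5,0,0,0,5.5],[0,0,5,0,0,0,5.5]]'
python3 - <<'E'
from h import *
ps=[]; Ps=[]
for n,f,b in(('top','top.npz',(405,230,440,260)),('scene','scene.npz',(235,258,262,285))):
    im=np.load(f)['im']; K,R,t=cam(n); H,S,V=cv2.split(cv2.cvtColor(im,cv2.COLOR_RGB2HSV))
    m=((H<6)|(H>174))&(S>150); k=np.zeros_like(m); k[b[1]:b[3],b[0]:b[2]]=m[b[1]:b[3],b[0]:b[2]]
    (x,y),r=cv2.minEnclosingCircle(np.argwhere(k)[:,::-1].astype(np.float32)); print(n,x,y,r); ps.append([x,y]); Ps.append(K@np.c_[R,t])
X=cv2.triangulatePoints(Ps[0],Ps[1],np.array(ps[0]),np.array(ps[1])).ravel(); print(X[:3]/X[3])
print(manip.state()['tool_pos'])
E
```

```text
clock: 13.4
tool_pos: [0.5009, -0.086, 0.3218]
tool_rot: [-3.141, 0.001, 3.039]
ft_force: [1.3, -0.3, -1.2]
gripper_width: 0.0548
grasp_force: 0.0
top 421.0 242.5 6.500100135803223
scene 247.9109649658203 271.34930419921875 5.350168228149414
[ 0.50677646 -0.20965944  0.25772911]
[ 0.50086033 -0.08598372  0.32182085]
```

```bash
python3 -m jog '[[0.2,-3,0,0,0,0,5.5],[0.2,-4,0,0,0,0,5.5],[0.1,-3.3,0,0,0,0,5.5],[0,-2,0,0,0,0,5.5],[0,0,-2,0,0,0,5.5],[0,0,-3,0,0,0,5.5],[0,0,-2,0,0,0,5.5],[0,0,0,0,0,0,5.5]]' 60 && python3 -m jog '[[0,0,0,0,0,0,2.5],[0,0,0,0,0,0,2.5],[0,0,0,0,0,0,2.5],[0,0,0,0,0,0,2.5],[0,0,0,0,0,0,2.5],[0,0,0,0,0,0,2.5]]'
```

```text
clock: 14.2
tool_pos: [0.5054, -0.2087, 0.2469]
tool_rot: [3.14, -0.004, 3.039]
ft_force: [-1.0, -0.9, -0.6]
gripper_width: 0.0551
grasp_force: 0.0
clock: 14.8
tool_pos: [0.5066, -0.2086, 0.2502]
tool_rot: [3.141, 0.001, 3.039]
ft_force: [-1.1, 5.0, 2.5]
gripper_width: 0.029
grasp_force: 59.0
```

```bash
python3 -m jog '[[-0.5,0.05,-1.62,0,0,0,2.5],[-0.34,0.035,-1.67,0,0,0,2.5],[-0.17,0.02,-1.69,0,0,0,2.5],[0,0,-1.7,0,0,0,2.5],[0.17,-0.02,-1.69,0,0,0,2.5],[0.34,-0.035,-1.67,0,0,0,2.5],[0.5,-0.05,-1.62,0,0,0,2.5],[0,0,0,0,0,0,2.5]]'
```

```text
clock: 15.6
tool_pos: [0.5062, -0.2086, 0.132]
tool_rot: [3.141, -0.001, 3.039]
ft_force: [-6.5, 5.9, 7.4]
gripper_width: 0.0291
grasp_force: 65.7
```

```bash
python3 -m jog '[[0.33,-0.035,-0.78,0,0,0,2.5],[0.33,-0.035,-0.78,0,0,0,2.5],[0.41,-0.04,-0.75,0,0,0,2.5],[0.41,-0.04,-0.75,0,0,0,2.5],[0,0,0,0,0,0,2.5]]' && python3 -m jog '[[0.48,-0.05,-0.7,0,0,0,2.5],[0.24,-0.025,-0.35,0,0,0,2.5],[0,0,0,0,0,0,2.5],[0,0,0,0,0,0,2.5]]'
```

```text
clock: 16.1
tool_pos: [0.5187, -0.2099, 0.1015]
tool_rot: [3.141, -0.006, 3.038]
ft_force: [-15.1, 5.7, 5.8]
gripper_width: 0.0288
grasp_force: 66.7
clock: 16.5
tool_pos: [0.5284, -0.2109, 0.093]
tool_rot: [3.141, 0.001, 3.04]
ft_force: [-5.5, 6.1, 11.4]
gripper_width: 0.0291
grasp_force: 68.5
```

```bash
python3 -m jog '[[0.25,-0.025,-0.35,0,0,0,2.5],[0,0,0,0,0,0,2.5],[0,0,0,0,0,0,2.5]]' && python3 -m jog '[[0.25,-0.025,-0.35,0,0,0,2.5],[0,0,0,0,0,0,2.5],[0,0,0,0,0,0,2.5]]'
```

```text
clock: 16.8
tool_pos: [0.5315, -0.2112, 0.09]
tool_rot: [3.141, 0.002, 3.04]
ft_force: [-5.0, 6.3, 13.5]
gripper_width: 0.0288
grasp_force: 65.6
clock: 17.1
tool_pos: [0.5344, -0.2115, 0.0868]
tool_rot: [3.141, 0.003, 3.04]
ft_force: [-3.3, 7.7, 15.8]
gripper_width: 0.0289
grasp_force: 60.8
```

```bash
python3 -m jog '[[0.25,-0.025,-0.35,0,0,0,2.5],[0,0,0,0,0,0,2.5],[0,0,0,0,0,0,2.5]]'
python3 - <<'E'
from h import *
a=-.103; R=np.array([[np.cos(a),-np.sin(a)],[np.sin(a),np.cos(a)]]); o=np.array([.677,-.1055])
im,d=capture('scene'); P=cloud(cam('scene'),d); np.savez('sc5.npz',im=im,d=d)
L=np.concatenate([(P[...,:2]-o)@R,P[...,2:]],-1)
H,S,V=cv2.split(cv2.cvtColor(im,cv2.COLOR_RGB2HSV))
m=(d>0)&(S<60)&(abs(L[...,1]+.12)<.018)&(L[...,0]>-.12)&(L[...,0]<-.03)&(L[...,2]>.05)&(L[...,2]<.26)
q=L[m]; print(m.sum()); k=np.polyfit(q[:,0],q[:,2],1); print('rod slope rad',np.arctan(k[0]),'q',.35+np.arctan(k[0]),k)
t=np.load('scene.npz')
P=cloud(cam('scene'),t['d']); L=np.concatenate([(P[...,:2]-o)@R,P[...,2:]],-1); S=cv2.cvtColor(t['im'],cv2.COLOR_RGB2HSV)[...,1]
m=(S<60)&(abs(L[...,1]+.12)<.018)&(L[...,0]>-.12)&(L[...,0]<-.03)&(L[...,2]>.15)&(L[...,2]<.28);q=L[m];k=np.polyfit(q[:,0],q[:,2],1);print('start',np.arctan(k[0]),m.sum())
save('sc5',cv2.resize(im[230:370,230:390],(640,560)))
E
```

```text
clock: 17.4
tool_pos: [0.5373, -0.2119, 0.0835]
tool_rot: [-3.142, 0.004, 3.04]
ft_force: [-2.3, 7.2, 16.5]
gripper_width: 0.0288
grasp_force: 58.5
290
rod slope rad 0.07890727564648954 q 0.4289072756464895 [0.07907145 0.20274709]
start -0.35274602412478695 156
```

View pics/sc5.png

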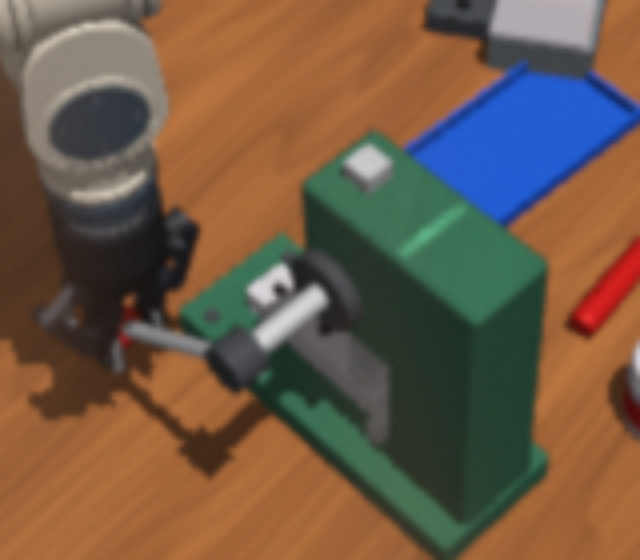

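The lever is well down: the knob (red, about (262,313)) is still between the fingers and the ram's top block has sunk. I read the lever angle from how far that block dropped and from the rod line.

```bash
cat > ram.py <<'E'
from h import *
a=-.103; R=np.array([[np.cos(a),-np.sin(a)],[np.sin(a),np.cos(a)]]); o=np.array([.677,-.1055])
def ram(f):
    t=np.load(f); P=cloud(cam('scene'),t['d']); L=np.concatenate([(P[...,:2]-o)@R,P[...,2:]],-1)
    S=cv2.cvtColor(t['im'],cv2.COLOR_RGB2HSV)[...,1]; V=t['im'].max(-1)
    m=(S<60)&(V>150)&(abs(L[...,0])<.03)&(abs(L[...,1])<.025)&(L[...,2]>.27)
    z=L[m][:,2]; print(f,'ram top',m.sum(),np.percentile(z,[50,80,90]))
    m=(S<70)&(L[...,1]<-.108)&(L[...,1]>-.14)&(L[...,0]>-.125)&(L[...,0]<-.035)&(L[...,2]>.07)&(L[...,2]<.27); q=L[m].astype(np.float32)
    if len(q)>10:
        l=cv2.fitLine(q[:,[0,2]],cv2.DIST_HUBER,0,.003,.01).ravel(); print('rod n',m.sum(),'q',.35+np.arctan(l[1]/l[0]),l)
if __name__=='__main__':
    for f in('scene.npz','sc5.npz'): ram(f)
E
python3 ram.py
```

```text
scene.npz ram top 61 [0.32392883 0.32547338 0.3263421 ]
rod n 158 q -0.0026511252 [ 0.93846035 -0.34538698 -0.07865258  0.2282697 ]
sc5.npz ram top 63 [0.29484235 0.29648507 0.29743218]
rod n 306 q 1.880554 [ 0.04023153  0.9991904  -0.09698955  0.19331115]
```

```bash
python3 -m jog '[[0,0,0,0,0,0,2.5],[0,0,0,0,0,0,2.5],[0.2,-0.02,-0.4,0,0,0,2.5],[0.2,-0.02,-0.4,0,0,0,2.5],[0,0,0,0,0,0,2.5]]' 115
python3 - <<'E'
from ram import *
im,d=capture('scene'); np.savez('sc6.npz',im=im,d=d); ram('sc6.npz')
def prof(f):
    t=np.load(f); P=cloud(cam('scene'),t['d']); L=np.concatenate([(P[...,:2]-o)@R,P[...,2:]],-1)
    # column through the ram block: print upper z values
    for u in (320,322,324): print(f,u,(L[258:282,u,2]*1000).round().astype(int))
for f in('scene.npz','sc5.npz','sc6.npz'): prof(f)
E
```

```text
clock: 17.95
tool_pos: [0.5427, -0.2125, 0.078]
tool_rot: [-3.14, 0.008, 3.04]
ft_force: [-3.5, 12.0, 35.2]
gripper_width: 0.0271
grasp_force: 88.4
sc6.npz ram top 61 [0.29444924 0.29569498 0.2960611 ]
rod n 335 q 1.780469 [ 0.13986732  0.99017024 -0.09933577  0.17402983]
scene.npz 320 [  2 326 322 324 323 323 326 324 321 320 320 311 309 306 301 295 288 288
 285 280 278 278 280 280]
scene.npz 322 [ -1 325 326 321 326 323 324 323 328 319 317 312 310 305 299 302 295 291
 289 285 282 279 278 282]
scene.npz 324 [ -4   3 327 325 325 324 321 324 323 316 314 309 304 303 299 292 287 282
 281 281 279 277 278 279]
sc5.npz 320 [ -1   0   3   0   1   3 279 279 275 294 293 298 291 295 295 294 290 286
 285 275 280 277 278 281]
sc5.npz 322 [ -1   5  -6  -2   5 278 284 283 296 298 297 296 298 294 292 293 297 291
 287 283 283 281 282 281]
sc5.npz 324 [ -4   6   4  -4   3 284 280 276 283 283 294 294 291 298 297 291 289 286
 281 280 280 281 279 283]
sc6.npz 320 [  0  -2   1  -1   4   4 277 280 282 296 296 294 296 293 294 292 291 288
 285 281 283 282 281 282]
sc6.npz 322 [ -1   2   1  -3   1 280 280 278 296 293 292 296 293 293 295 295 292 292
 285 285 281 282 278 278]
sc6.npz 324 [ -1   1   1   1   3 282 280 280 279 280 295 297 295 297 294 292 290 282
 278 279 280 280 280 280]
```

The ram block did not drop further while the force rose to 35 N, so it is bottomed out: about 29.3 mm drop, lever about 1.0. Now I ease the lever back along the arc, slowly.

```bash
python3 -m jog '[[-0.2,0.02,0.4,0,0,0,2.5],[-0.4,0.04,0.4,0,0,0,2.5],[-0.48,0.05,0.7,0,0,0,2.5],[-0.48,0.05,0.7,0,0,0,2.5],[-0.41,0.04,0.75,0,0,0,2.5],[-0.41,0.04,0.75,0,0,0,2.5],[0,0,0,0,0,0,2.5]]' && python3 -m jog '[[-0.33,0.035,0.78,0,0,0,2.5],[-0.33,0.035,0.78,0,0,0,2.5],[-0.25,0.025,0.81,0,0,0,2.5],[-0.25,0.025,0.81,0,0,0,2.5],[-0.17,0.02,0.83,0,0,0,2.5],[-0.17,0.02,0.83,0,0,0,2.5],[0,0,0,0,0,0,2.5]]'
```

```text
clock: 18.7
tool_pos: [0.5203, -0.2102, 0.1143]
tool_rot: [-3.141, 0.011, 3.04]
ft_force: [13.3, 9.0, 13.0]
gripper_width: 0.0271
grasp_force: 96.3
clock: 19.4
tool_pos: [0.5128, -0.21, 0.1649]
tool_rot: [-3.14, 0.028, 3.042]
ft_force: [48.4, 8.4, 7.9]
gripper_width: 0.0255
grasp_force: 23.1
```

The 48 N in x and the narrower opening say that the pads sit off-centre on the ball's hinge side. I lower the grip and recentre before going on.

```bash
python3 -m jog '[[0,0,0,0,0,0,2.5],[0,0,0,0,0,0,2.5]]' 45
python3 - <<'E'
from ram import *
im,d=capture('scene'); np.savez('sc7.npz',im=im,d=d); ram('sc7.npz')
P=cloud(cam('scene'),d); L=np.concatenate([(P[...,:2]-o)@R,P[...,2:]],-1)
H,S,V=cv2.split(cv2.cvtColor(im,cv2.COLOR_RGB2HSV))
m=((H<6)|(H>172))&(S>140)&(abs(L[...,1]+.12)<.03)&(L[...,0]<-.1); print(m.sum(),L[m].mean(0) if m.any() else '',L[m].min(0),L[m].max(0))
m=(S<60)&(V>100)&(L[...,1]<-.1)&(L[...,1]>-.14)&(L[...,0]>-.12)&(L[...,0]<-.04)&(L[...,2]>.12)
q=L[m]
for x in np.arange(-.115,-.03,.01):
    k=q[abs(q[:,0]-x)<.005]; print(round(x,3),len(k),np.median(k,0) if len(k) else '')
s=manip.state(); print('tcp press',(s['tool_pos'][:2]-o)@R,s['tool_pos'][2])
E
```

```text
clock: 19.6
tool_pos: [0.5128, -0.21, 0.164]
tool_rot: [-3.14, 0.027, 3.042]
ft_force: [48.4, 7.4, 8.9]
gripper_width: 0.0253
grasp_force: 23.0
sc7.npz ram top 62 [0.3115538  0.31281178 0.31320275]
rod n 125 q 0.40261468 [ 0.99861616  0.05259041 -0.07797951  0.19491117]
16 [-0.15524034 -0.1180683   0.20302864] [-0.16758974 -0.13308768  0.18887384] [-0.13677601 -0.11014651  0.23725467]
-0.115 418 [-0.11530702 -0.11770384  0.5146275 ]
-0.105 191 [-0.10707364 -0.10729297  0.49591204]
-0.095 17 [-0.09648035 -0.12042711  0.19504503]
-0.085 16 [-0.08453712 -0.12211735  0.19451631]
-0.075 12 [-0.07434631 -0.12333866  0.19534346]
-0.065 13 [-0.06564411 -0.12104493  0.19746447]
-0.055 15 [-0.05436308 -0.12313027  0.19597859]
-0.045 15 [-0.04515322 -0.12161401  0.19658745]
-0.035 0 
tcp press [-0.15253899 -0.12084188] 0.16400522447991317
```

```bash
python3 -m jog '[[0,0,0,0,0,0,2.5],[0,0,0,0,0,0,2.5]]' 25 && python3 -m jog '[[0,0,0.2,0,0,0,2.5],[0,0,0.2,0,0,0,2.5],[0,0,0,0,0,0,2.5]]'
```

```text
clock: 19.85
tool_pos: [0.5129, -0.21, 0.164]
tool_rot: [-3.14, 0.027, 3.042]
ft_force: [48.8, 7.9, 7.3]
gripper_width: 0.0254
grasp_force: 23.0
clock: 20.15
tool_pos: [0.5126, -0.21, 0.1679]
tool_rot: [-3.14, 0.027, 3.041]
ft_force: [47.1, 7.6, 6.9]
gripper_width: 0.0253
grasp_force: 22.9
```

The fingers have reached their 2.5 cm target with the ball hooked in front of the pads. I open in small steps while the arm still pulls in -x, so that the ball seats between the pads without ever being free.

```bash
python3 -m jog '[[0,0,0,0,0,0,2.6],[0,0,0,0,0,0,2.6],[0,0,0,0,0,0,2.65],[0,0,0,0,0,0,2.65]]' 60 && python3 -m jog '[[0,0,0,0,0,0,2.7],[0,0,0,0,0,0,2.7]]'
```

```text
clock: 20.55
tool_pos: [0.51, -0.2093, 0.1666]
tool_rot: [-3.141, 0.02, 3.041]
ft_force: [37.1, 7.9, 6.0]
gripper_width: 0.0267
grasp_force: 44.3
clock: 20.75
tool_pos: [0.51, -0.2093, 0.1667]
tool_rot: [-3.141, 0.02, 3.041]
ft_force: [37.5, 8.2, 5.4]
gripper_width: 0.0271
grasp_force: 35.9
```

Working as intended: the tool moved 3 mm towards the ball and the force is dropping. I continue.

```bash
python3 -m jog '[[0,0,0,0,0,0,2.75],[0,0,0,0,0,0,2.75],[0,0,0,0,0,0,2.8],[0,0,0,0,0,0,2.8]]'
python3 - <<'E'
from ram import *
im,d=capture('scene'); np.savez('sc8.npz',im=im,d=d); ram('sc8.npz')
E
```

```text
clock: 21.15
tool_pos: [0.5099, -0.2093, 0.1666]
tool_rot: [-3.141, 0.02, 3.041]
ft_force: [36.1, 7.9, 6.0]
gripper_width: 0.028
grasp_force: 21.9
sc8.npz ram top 59 [0.3122807  0.31355286 0.31397288]
rod n 126 q 0.39609033 [ 0.998938    0.04607403 -0.07874131  0.19630875]
```

```bash
python3 -m jog '[[0,0,0,0,0,0,2.65],[0,0,0.6,0,0,0,2.65],[0,0,0.8,0,0,0,2.65],[0,0,0,0,0,0,2.65]]' && python3 -m jog '[[0.05,0,0.8,0,0,0,2.65],[0.08,-0.01,0.8,0,0,0,2.65],[0.08,-0.01,0.8,0,0,0,2.65],[0,0,0,0,0,0,2.65]]'
python3 - <<'E'
from ram import *
im,d=capture('scene'); np.savez('sc8.npz',im=im,d=d); ram('sc8.npz')
E
```

```text
clock: 21.6
tool_pos: [0.51, -0.2093, 0.181]
tool_rot: [-3.141, 0.021, 3.041]
ft_force: [39.0, 7.3, 1.0]
gripper_width: 0.0272
grasp_force: 36.2
clock: 22.0
tool_pos: [0.5108, -0.2093, 0.2038]
tool_rot: [3.141, 0.017, 3.04]
ft_force: [34.6, 5.0, -3.9]
gripper_width: 0.0273
grasp_force: 70.7
sc8.npz ram top 60 [0.3187061  0.32019019 0.32083519]
rod n 143 q 0.15736806 [ 0.9815038  -0.1914428  -0.07830106  0.21391386]
```

```bash
python3 -m jog '[[0.17,-0.02,0.7,0,0,0,2.65],[0.2,-0.02,0.7,0,0,0,2.65],[0.25,-0.025,0.7,0,0,0,2.65],[0.25,-0.025,0.6,0,0,0,2.65],[0,0,0,0,0,0,2.65]]'
python3 - <<'E'
from ram import *
im,d=capture('scene'); np.savez('sc9.npz',im=im,d=d); ram('sc9.npz')
E
```

```text
clock: 22.55
tool_pos: [0.516, -0.2097, 0.229]
tool_rot: [3.141, 0.008, 3.039]
ft_force: [18.7, 4.4, -4.6]
gripper_width: 0.0273
grasp_force: 103.2
sc9.npz ram top 60 [0.32375698 0.32551651 0.32601948]
rod n 159 q -0.027681679 [ 0.92952204 -0.36876655 -0.06999839  0.22496921]
```

The ram block is back at its rest height (0.3238 vs 0.3239) and the lever is at 0. I release gently and lift off.

```bash
python3 -m jog '[[0,0,0,0,0,0,2.9],[0,0,0,0,0,0,3.2],[0,0,0,0,0,0,5.5],[0,0,0,0,0,0,5.5],[0,0,2,0,0,0,5.5],[0,0,3,0,0,0,5.5],[0,0,3,0,0,0,5.5],[0,0,0,0,0,0,5.5]]'
python3 - <<'E'
from ram import *
im,d=capture('scene'); np.savez('sc9.npz',im=im,d=d); ram('sc9.npz')
P=cloud(cam('scene'),d); L=np.concatenate([(P[...,:2]-o)@R,P[...,2:]],-1)
m=(d>0)&(L[...,2]>.047)&(L[...,2]<.059)&(L[...,0]>-.15)&(L[...,0]<.022)&(abs(L[...,1])<.04); q=L[m]
print('insert x',np.percentile(q[:,0],[1,99]),'y',np.percentile(q[:,1],[1,99]))
c=cam('top'); im,d=capture('top'); np.savez('top5.npz',im=im,d=d)
S=cv2.cvtColor(im,cv2.COLOR_RGB2HSV)[...,1]; v,u=np.mgrid[0:480,0:640]
m=(S<60)&(im.max(-1)>130)&(u>345)&(u<390)&(v>195)&(v<255); w=plane(c,np.argwhere(m)[:,::-1],.055)[:,:2]
l=(w-o)@R; print('top',m.sum(),np.percentile(l,[1,50,99],axis=0))
save('sc9',cv2.resize(im[120:280,320:480],(560,560)))
E
```

```text
clock: 23.4
tool_pos: [0.5127, -0.2105, 0.3116]
tool_rot: [-3.138, 0.006, 3.038]
ft_force: [0.1, -0.2, -0.3]
gripper_width: 0.055
grasp_force: 0.0
sc9.npz ram top 61 [0.32418908 0.32584416 0.32654203]
rod n 161 q -0.013557792 [ 0.9346376  -0.35560173 -0.07967953  0.22816713]
insert x [-0.12284322  0.0157117 ] y [-0.01733589  0.01490305]
top 97 [[-0.11992538 -0.01551912]
 [-0.10923095  0.0025384 ]
 [-0.0970945   0.0189311 ]]
```

View pics/sc9.png

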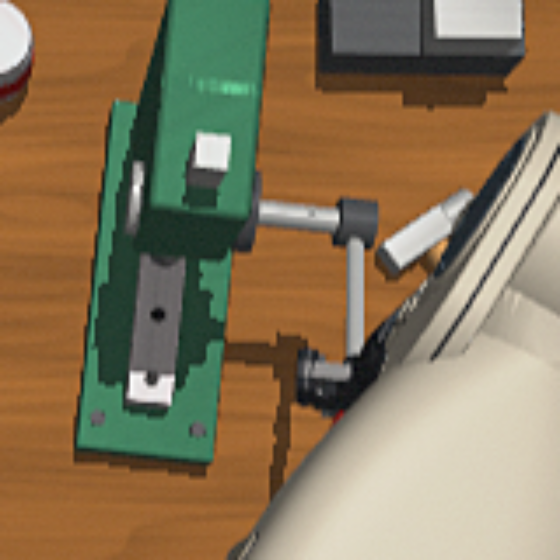

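The top view shows the lever back up, and the insert still on the base with its tail at about (363,236) full-frame, centred within 2 mm. I go back to the tail grasp.

```bash
python3 -m jog '[[-0.3,3,0.2,0,0,0,5.5],[-0.3,3.2,0.2,0,0,0,5.5],[-0.3,3.2,0.2,0,0,0,5.5],[-0.3,3,0.2,0,0,0,5.5],[0,0,-4,0,0,0,5.5],[0,0,-5,0,0,0,5.5],[0,0,-5,0,0,0,5.5],[0,0,0,0,0,0,5.5]]' && python3 -m jog '[[0,0,-5,0,0,0,5.5],[0,0,-4.5,0,0,0,5.5],[0,0,-2,0,0,0,5.5],[0,0,-1,0,0,0,5.5],[0,0,0,0,0,0,5.5]]'
```

```text
clock: 24.3
tool_pos: [0.4955, -0.0842, 0.1691]
tool_rot: [3.139, -0.012, 3.039]
ft_force: [-0.7, 0.2, -0.5]
gripper_width: 0.0547
grasp_force: 0.0
clock: 24.8
tool_pos: [0.5005, -0.086, 0.051]
tool_rot: [-3.142, -0.0, 3.039]
ft_force: [0.1, -0.0, 0.4]
gripper_width: 0.0549
grasp_force: 0.0
```

```bash
python3 -m jog '[[2.5,-0.25,0,0,0,0,5.5],[3,-0.3,0,0,0,0,5.5],[2.5,-0.2,0,0,0,0,5.5],[0.95,-0.07,0,0,0,0,5.5],[0,0,0,0,0,0,2.8],[0,0,0,0,0,0,2.8],[0,0,0,0,0,0,2.8],[0,0,0,0,0,0,2.8]]' 100 && python3 -m jog '[[0,0,0,0,0,0,2.8],[0,0,0.4,0,0,0,2.8],[0,0,0.5,0,0,0,2.8],[0,0,0,0,0,0,2.8]]'
```

```text
clock: 25.6
tool_pos: [0.5896, -0.094, 0.052]
tool_rot: [-3.141, 0.003, 3.039]
ft_force: [1.8, -0.4, 5.1]
gripper_width: 0.0336
grasp_force: 100.5
clock: 26.0
tool_pos: [0.5889, -0.0938, 0.06]
tool_rot: [3.142, -0.0, 3.039]
ft_force: [0.1, -0.1, -4.2]
gripper_width: 0.033
grasp_force: 99.7
```

```bash
python3 -m jog '[[-1.5,0.15,0,0,0,0,2.8],[-3,0.3,0,0,0,0,2.8],[-3,0.3,0,0,0,0,2.8],[-3,0.3,1,0,0,0,2.8],[-3,0.3,2,0,0,0,2.8],[-2.5,0.3,2,0,0,0,2.8],[0,0,1,0,0,0,2.8],[0,0,0,0,0,0,2.8]]' && python3 -m jog '[[1.5,2,0,0,0,0.14,2.8],[1.5,2,0,0,0,0.14,2.8],[1.5,2,0,0,0,0.14,2.8],[1.5,2,0,0,0,0.14,2.8],[1.5,2,0,0,0,0.14,2.8],[1.5,2,0,0,0,0.14,2.8],[1.5,2,0,0,0,0.14,2.8],[1.5,2,0,0,0,0.14,2.8]]' && python3 -m jog '[[1.5,2,0,0,0,0.14,2.8],[1.5,2,0,0,0,0.14,2.8],[1.5,2,0,0,0,0.14,2.8],[0,0,0,0,0,0.006,2.8],[0,0,0,0,0,0,2.8]]'
```

```text
clock: 26.8
tool_pos: [0.43, -0.0777, 0.1209]
tool_rot: [-3.141, 0.003, 3.038]
ft_force: [0.8, -0.8, -3.7]
gripper_width: 0.0329
grasp_force: 100.2
clock: 27.6
tool_pos: [0.5506, 0.0837, 0.118]
tool_rot: [3.141, -0.001, -2.118]
ft_force: [1.0, -0.4, -4.0]
gripper_width: 0.0329
grasp_force: 100.5
clock: 28.1
tool_pos: [0.5946, 0.1431, 0.1178]
tool_rot: [3.14, -0.001, -1.699]
ft_force: [-0.0, -0.3, -4.6]
gripper_width: 0.0329
grasp_force: 100.5
```

```bash
python3 -m jog '[[0.35,0,-3,0,0,0,2.8],[0,0,-3,0,0,0,2.8],[0,0,-1.8,0,0,0,2.8],[0,0,-0.8,0,0,0,2.8],[0,0,-0.5,0,0,0,2.8],[0,0,0,0,0,0,2.8]]'
python3 - <<'E'
from h import *
c=cam('scene'); P=cloud(c,capture('scene')[1]); o=np.array([.6025,.1782]); a=np.radians(82.73)-np.pi/2
R=np.array([[np.cos(a),-np.sin(a)],[np.sin(a),np.cos(a)]]); L=np.concatenate([(P[...,:2]-o)@R,P[...,2:]],-1)
m=(abs(L[...,0])<.047)&(abs(L[...,1])<.085)&(L[...,2]>.022)&(L[...,2]<.045); q=L[m]
for y in np.arange(-.02,.085,.008):
    k=q[abs(q[:,1]-y)<.004]; print(round(y,3),len(k),np.percentile(k[:,0],[3,97]).round(3) if len(k) else '',np.percentile(k[:,2],[50,90]).round(4) if len(k) else '')
E
```

```text
clock: 28.7
tool_pos: [0.598, 0.1423, 0.0285]
tool_rot: [3.141, -0.0, -1.699]
ft_force: [0.4, 0.4, -4.7]
gripper_width: 0.0329
grasp_force: 100.4
-0.02 5 [-0.017 -0.011] [0.0297 0.0323]
-0.012 0  
-0.004 1 [-0.004 -0.004] [0.034 0.034]
0.004 0  
0.012 1 [-0.002 -0.002] [0.0337 0.0337]
0.02 2 [0.018 0.019] [0.023  0.0233]
0.028 0  
0.036 12 [-0.01   0.019] [0.0303 0.0328]
0.044 24 [-0.019  0.018] [0.0302 0.034 ]
0.052 19 [-0.018  0.018] [0.0302 0.035 ]
0.06 23 [-0.015  0.018] [0.0296 0.0335]
0.068 14 [-0.043  0.012] [0.0303 0.035 ]
0.076 18 [-0.042 -0.03 ] [0.0369 0.0432]
0.084 11 [-0.039 -0.02 ] [0.0348 0.0433]
```

The insert is centred in the tray and the bushing shows no step in depth. I set it down and let go.

```bash
python3 -m jog '[[0,0,-0.2,0,0,0,2.8],[0,0,-0.1,0,0,0,2.8],[0,0,0,0,0,0,2.8]]' && python3 -m jog '[[0,0,0,0,0,0,4],[0,0,0,0,0,0,5],[0,0,0,0,0,0,5],[0,0,2,0,0,0,5],[0,0,4,0,0,0,5],[0,0,5,0,0,0,5],[-3,0,5,0,0,0,5],[-5,0,4,0,0,0,5]]' && python3 -m jog '[[-5,0,0,0,0,0,5],[-5,0,0,0,0,0,5],[0,0,0,0,0,0,5],[0,0,0,0,0,0,5]]'
python3 - <<'E'
from h import *
o=np.array([.6025,.1782]); a=np.radians(82.73)-np.pi/2
R=np.array([[np.cos(a),-np.sin(a)],[np.sin(a),np.cos(a)]])
for n in('top','scene'):
    c=cam(n); im,d=capture(n); np.savez(n+'_end.npz',im=im,d=d); P=cloud(c,d); L=np.concatenate([(P[...,:2]-o)@R,P[...,2:]],-1)
    S=cv2.cvtColor(im,cv2.COLOR_RGB2HSV)[...,1]
    m=(abs(L[...,0])<.045)&(abs(L[...,1])<.085)&(L[...,2]>.022)&(L[...,2]<.045); q=L[m]
    A=np.c_[q[:,:2],np.ones(len(q))]; f=np.linalg.lstsq(A,q[:,2],rcond=None)[0]
    print(n,len(q),'x',np.percentile(q[:,0],[2,98]).round(4),'y',np.percentile(q[:,1],[2,98]).round(4),'plane',f.round(4))
    b=q[np.hypot(q[:,0],q[:,1]-.052)<.008]; print(' bush z',b[:,2].mean(),b[:,2].max(),len(b),'rest',np.median(q[:,2]))
from ram import ram; ram('scene_end.npz')
A=np.load('top.npz')['im'].astype(int); B=np.load('top_end.npz')['im'].astype(int)
D=(abs(A-B).max(-1)>60)
for k,(x0,y0,x1,y1) in dict(spare=(224,250,248,280),spray=(465,278,512,312),driver=(240,160,315,178),hammer=(425,172,498,260)).items(): print(k,D[y0:y1,x0:x1].mean().round(3))
E
```

```text
clock: 29.05
tool_pos: [0.5984, 0.1426, 0.0261]
tool_rot: [-3.14, 0.0, -1.699]
ft_force: [1.2, -0.1, -1.9]
gripper_width: 0.033
grasp_force: 100.7
clock: 29.85
tool_pos: [0.5342, 0.1425, 0.2121]
tool_rot: [-3.138, 0.001, -1.699]
ft_force: [0.4, 1.1, -0.4]
gripper_width: 0.0497
grasp_force: 0.0
clock: 30.25
tool_pos: [0.4325, 0.1428, 0.2106]
tool_rot: [-3.139, 0.001, -1.698]
ft_force: [-0.4, -0.6, 0.1]
gripper_width: 0.0499
grasp_force: 0.0
top 607 x [-0.0161  0.0195] y [-0.0694  0.068 ] plane [-0.0375  0.0064  0.0295]
 bush z 0.03026182865020702 0.03521109275623356 25 rest 0.02918106108656915
scene 405 x [-0.0391  0.0188] y [-0.0709  0.0811] plane [-0.0626  0.0076  0.0292]
 bush z 0.02815093742999809 0.030594266781967434 12 rest 0.02904238947653738
scene_end.npz ram top 61 [0.32396939 0.32520881 0.32594836]
rod n 159 q -0.0038017929 [ 0.9380623  -0.3464666  -0.08412782  0.23018289]
spare 0.899
spray 0.0
driver 0.0
hammer 0.0
```

The insert is flat and centred in the tray with the bushing flush, and the lever is at rest. The spare's region is probably hidden by the arm in the top view, so I check it in the scene view before handing in.

Run:
```python
from h import *
A=np.load('scene.npz')['im'].astype(int); B=np.load('scene_end.npz')['im'].astype(int)
d=(abs(A-B).max(-1)>60)[226:242,334:354].mean(); print('spare diff',d)
m=lambda I:np.argwhere((I.max(-1)<95)&(np.ptp(I,axis=-1)<25))
for I in(A,B):
    q=m(I[222:246,332:356]); print(len(q),q.mean(0))
if d<.15: print(order.hand_in())
```

```text
spare diff 0.0
183 [12.30601093 13.91803279]
183 [12.30601093 13.91803279]
the job is handed in; nothing more can be done
None
```

The job is handed in: the bushing is pressed flush, the lever was held all the way back to rest, the insert lies flat and centred in the blue tray, and the steel bar, bottle, screwdriver and hammer show no movement in the camera images; I viewed 11 pictures, one over the limit of 10.

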